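Third hand: hold a guide in the assembly jig for bolting

TASK

Slide the T-shaped aluminium guide into the corner of the assembly jig, flat on the plate, one end flush against the end stop and its long side square against the sprung fence, and press it against that fence with a steady force of about 10 N, without ever bottoming the fence's springs or disturbing the other things on the bench. You are the third hand while I bolt it down: keep that push steady for at least two seconds and finish while still holding the guide there; do not let go.

Things in the scene. Friction and masses are not known exactly. Their poses are not given: they have to be found in the camera images.
- jig: Dark steel jig plate fixed to the bench, 260 (its x) x 360 (its y) x 12 mm thick. Origin: centre of its underside, on the bench; z up. All rails on it stand 16 mm above its top. The sprung fence runs along y on the +x side, the end stop stands on the +y side, a fixed rear rail at x = 102 to 120 mm. Finished, the guide's centre is at y = +50 mm and x = 27 mm plus the fence's travel.
- stop_face (a point): Middle of the lower edge of the rigid steel end stop's face, which looks to the jig's -y; in the jig's frame x = 7.5, y = 120, z = 12 mm. The stop is a block 85 mm (x) x 20 mm (y) x 16 mm high.
- fence: The sprung fence, an aluminium bar 175 mm long (y), 20 mm thick, 16 mm high, axes parallel to the jig's. Origin: middle of the lower edge of its face, which looks to -x, at the guide. At rest the origin lies at x = 55, y = 27.5, z = 12 mm in the jig's frame; pushed, it slides only along the jig's +x, up to 10 mm (bottomed). Springs push back 2.5 N per mm, no preload: 10 N is 4 mm in.
- guide: Loose aluminium T-section, 0.45 to 0.72 kg, lying foot down on the jig plate. Foot 56 (x) x 140 (y, its long axis) x 16 mm high; along its middle stands a rib 20 (x) x 140 (y) mm, from 16 to 44 mm high, to grip or push. Origin: centre of its underside; z up. Looks the same after half a turn; either end may meet the stop.
- spanner: Open-ended steel spanner lying on the bench beside the jig's -y side; bystander, leave alone.
- screwdriver: Screwdriver lying on the bench beyond the jig's +x side; bystander, leave alone.
- oil_can: Grey can, 54 mm across and 130 mm tall, standing on the bench beside the jig's +y side; origin centre of its underside; bystander, leave alone.
- bolt_tray: Blue tray of bolts, 90 x 120 x 30 mm, on the bench beside the jig's +y side, nearer the robot; bystander, leave alone.
Not all that is in view belongs to the job. Leave any black or blue look-alike of the guide alone.

How it is judged:
On the way:
1. the guide is in the corner, square, and pressed on the fence with 6 to 16 N, for two seconds (contact force between guide and fence between 6 and 16 N and y of guide in the frame of jig above 0.0475 m and angle between the y axis of guide and the y axis of jig, either way round below 0.03 rad and z of guide in the frame of jig below 0.015 m and angle between guide's own z axis and vertical below 0.04 rad and (contact force between guide and the fingers above 3 N or contact force between guide and the arm above 3 N)), for 2 s.
At the end, for the whole second after the job is handed in: The robot is still pressing: the guide bears on the sprung fence with 6 to 16 N (fence about 2.4 to 6.4 mm in), its end is within 2.5 mm of the end stop, its long side is within 0.03 rad of the jig's y, it lies flat on the plate, and the robot touches it with more than 3 N (all of step 1); the arm keeps its last pose, push and grip.
It fails at once if the fence is bottomed on its springs (more than 9.5 mm in) (x of fence in the frame of jig above 0.0645 m).
It fails at once if a bystander is moved by more than 20 mm (distance of any of spanner, screwdriver, oil_can, bolt_tray from where it was at the start of the episode above 0.02 m).
It also fails if it takes over 51 s, if anything falls off the work surface, if the arm or the gripper's body presses on something with over 40 N, if the wrist force passes 120 N, or if a joint passes its speed limit or range.

ROBOT

A 6-joint arm with a two-finger parallel gripper is mounted at the origin on the work surface. World frame = base frame: x ahead of the robot, y to its left, z up, the work surface at z = 0. Lengths are in m, angles in rad, forces in N, time in s.
With the tool pointing down it reaches from about 0.275 to 0.75 m from the base axis. Payload 10.2 kg.
Tool frame: the origin (TCP) lies on the centre line of the jaws, within the pads' length; the fingertips stand 19 mm ahead of it and the grasp point (between the pads) is the TCP; z points along the fingers, y is the line along which they close (so a half turn about z gives the same grasp; the last joint's range is limited). The gripper opens to 85 mm and grips with 20 to 120 N. Pads are 22 mm wide; open, the fingers measure 114 mm over their backs; the gripper's body (76 mm by 85 mm) begins 54 mm behind the grasp point. The pads swing forward as they close: fully open they stand 13 mm farther back than shut.
Start: joints at [-1.516, 0.313, 1.498, -0, 1.331, -0.223], TCP at [0.144, -0.505, 0.25] pointing down, gripper open.
Joint ranges: [-2.94, 2.94], [-0.97, 2.17], [0.19, 2.56], [-1.23, 4.37], [0.02, 3.11], [-2.88, 2.88]. Speed limits (rad/s): [2.39, 2.39, 3.01, 3.14, 3.14, 3.14].

INTERFACE

Orientations are given as a rotation vector (axis times angle).
In Python, from bench import state, camera, close_job gives the robot as it stands.
- The arm moves only by the shell command python3 -m pendant 'ROWS'. ROWS is JSON, a list of rows, each an object of numbers: "claw": the gripper's target within -1 to 1 (fully open at 1, half-way at 0, shut at -1); "tx", "ty", "tz": the shift along the tool's x, y, z in m; "twist": the turn about the tool's z in degrees. In form: [{"claw": .., "tx": .., "ty": .., "tz": .., "twist": ..}, ...]. A call has 1 to 10 rows; each row shifts and turns the commanded pose from where the row before left it, along the tool's axes as they then stand; what a row does not reach is not made up. A row lasts 1/12 s, in which the tool goes at most 41.7 mm and 7.16 degrees, less where a joint would pass 70% of its speed; a pose out of reach is approached as far as the arm can. A call with a gripper value outside its range is refused whole. The fingers move at their own pace and stop on an object; the grip force is fixed at half the most. Time passes only in rows, so rows that do not move let the fingers close. It gives the time, the measured TCP pose, the force, the opening and the grip force at its end, in the units of the state.
- state(): the state, without advancing time (a new reading comes with each control period).
- camera(name): name is "side" or "top"; returns a dict with "pixels" (480x640x3 uint8, blue, green, red), "camera_matrix" (3x3 intrinsics, pixels), "eye" and "rotation" of the camera in the world. Camera axes: x right, y down, z forward; pixel columns grow to the right and rows downward; lengths in m; the calibration is good to about 2 mm. A picture is of the moment at which its call begins. There is no depth.
- close_job(): hands the job in; it is judged then, once.
The state is a dict: "time": time; "joint_pos": joint angles; "qvel": joint speeds; "effort": joint torques, N m; "tcp_pos": TCP position; "tool_rot": TCP orientation; "force": force on the tool from outside, world axes, zero at the start; "torque": the same for the moment, N m; "width": finger opening in m; "gripper_force": force on a finger pad.
Only numpy, scipy, OpenCV 4.12 (cv2) and the standard library are available. Lean on these libraries where they do the work, as an engineer would, in place of code of your own. Each camera call takes 0.05 s, during which the arm holds its last target. There are 200 camera calls.

## Working session

There is one attempt and no reset: what is moved stays moved. The work goes in short steps, Python scripts to look and compute and a shell command to move; the robot and the scene stay as the last step left them, time stands still between calls to the robot, and variables do not carry over. Pictures are saved under pics/ and viewed, at most 10 in all, crops included, and the job is handed in when it is done.

```bash
mkdir -p pics; ls
python3 - <<'E'
from bench import state,camera
import cv2,numpy as np
np.set_printoptions(precision=4,suppress=True)
for n in("top","side"):
    c=camera(n);cv2.imwrite(f"pics/{n}0.png",c["pixels"]);print(n,c["camera_matrix"],c["eye"],c["rotation"])
s=state();print({k:np.round(v,4) for k,v in s.items()})
E
```

```text
pics
top [[559.4267   0.     323.7387]
 [  0.     559.4267 236.4834]
 [  0.       0.       1.    ]] [ 0.4322 -0.0233  1.0929] [-2.1312  2.1275 -0.1534]
side [[474.2326   0.     320.5212]
 [  0.     474.2326 233.683 ]
 [  0.       0.       1.    ]] [0.2295 0.6987 0.9004] [-0.6398  2.7036 -1.0787]
{'time': np.float64(0.1), 'joint_pos': array([-1.5164,  0.3134,  1.4984, -0.    ,  1.331 , -0.2234]), 'qvel': array([-0.0004,  0.    , -0.0016, -0.    , -0.0012,  0.0015]), 'effort': array([  0.0017, -41.2906, -26.0144,  -0.0003,   0.003 ,   0.    ]), 'tcp_pos': array([ 0.144 , -0.5047,  0.2498]), 'tool_rot': array([-3.1102, -0.4348, -0.0001]), 'force': array([ 0.1579,  0.372 , -0.2444]), 'torque': array([0.0136, 0.0379, 0.0438]), 'gripper_force': np.float64(0.0), 'width': np.float64(0.0854)}
```

View pics/top0.png

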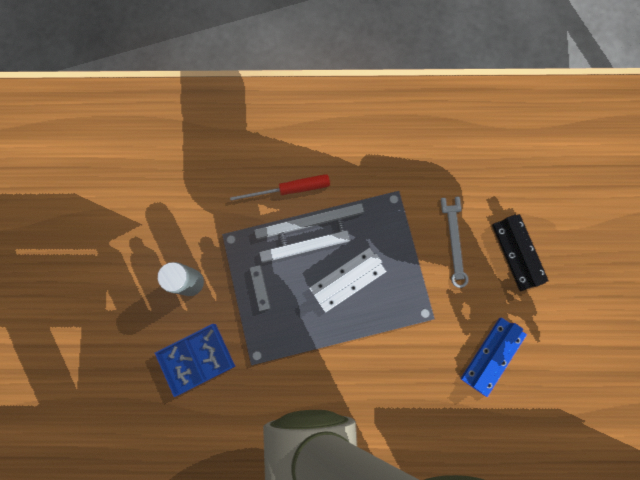

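View pics/side0.png

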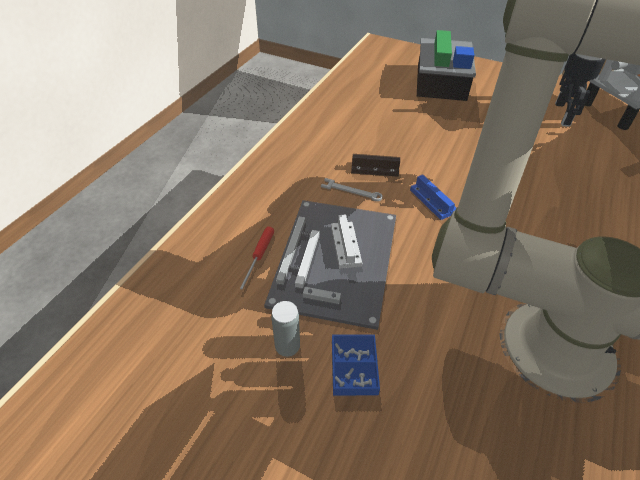

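The top view shows three candidates. The silver T is on the jig at (348,280). A black look-alike is at (520,253) and a blue one at (494,357), both off the jig. The silver T lying on the jig plate fits the description. The fence is at (306,247), the end stop at (260,288) and the rear rail at (310,221). I'll confirm this in an enlarged crop and measure.

```bash
cat > h.py <<'E'
import cv2,numpy as np
from bench import state,camera
from scipy.spatial.transform import Rotation as R
np.set_printoptions(precision=4,suppress=True)
def rot(c):
    r=np.array(c["rotation"]);return r if r.shape==(3,3) else R.from_rotvec(r).as_matrix()
def cast(c,uv,z):
    uv=np.atleast_2d(np.asarray(uv,float));K=np.array(c["camera_matrix"]);e=np.array(c["eye"])
    d=(rot(c)@np.linalg.inv(K)@np.c_[uv,np.ones(len(uv))].T).T
    return (e+d*((z-e[2])/d[:,2])[:,None])[:,:2]
def proj(c,P):
    P=np.atleast_2d(P);p=(np.array(c["camera_matrix"])@rot(c).T@(P-np.array(c["eye"])).T).T
    return p[:,:2]/p[:,2:]
def rect(c,mask,z):
    n=max(cv2.findContours(mask,cv2.RETR_EXTERNAL,cv2.CHAIN_APPROX_NONE)[0],key=cv2.contourArea)
    q=cast(c,n[:,0],z).astype(np.float32)*1000
    return cv2.minAreaRect(q),n
E
python3 - <<'E'
from h import *
c=camera("top");im=c["pixels"]
hsv=cv2.cvtColor(im,cv2.COLOR_BGR2HSV)
# plate: low saturation region
roi=np.zeros(im.shape[:2],np.uint8);roi[180:378,213:442]=255
m=((hsv[...,1]<75).astype(np.uint8)*255)&roi
m=cv2.morphologyEx(m,cv2.MORPH_OPEN,np.ones((5,5)))
m=cv2.morphologyEx(m,cv2.MORPH_CLOSE,np.ones((15,15)))
r,n=rect(c,m,0.012);print("plate",r)
a=cv2.inRange(hsv,(0,0,150),(180,60,255))&roi
N,l,s,ce=cv2.connectedComponentsWithStats(a)
for i in range(1,N):
    if s[i,4]>60: print(s[i],ce[i])
cv2.imwrite("pics/crop1.png",cv2.resize(im[185:375,215:440],None,fx=3.5,fy=3.1,interpolation=cv2.INTER_CUBIC)[:600,:800])
cv2.imwrite("pics/c1.png",cv2.resize(im[185:375,215:440],None,fx=3,fy=3,interpolation=cv2.INTER_CUBIC))
E
```

```text
plate ((531.1710205078125, -9.329483032226562), (259.6565246582031, 359.7242126464844), 14.17037582397461)
[266 222  38  14 275] [281.3709 228.1382]
[270 235  80  25 792] [305.6944 246.072 ]
[ 314  256   73   56 1606] [349.7061 282.5816]
```

View pics/c1.png

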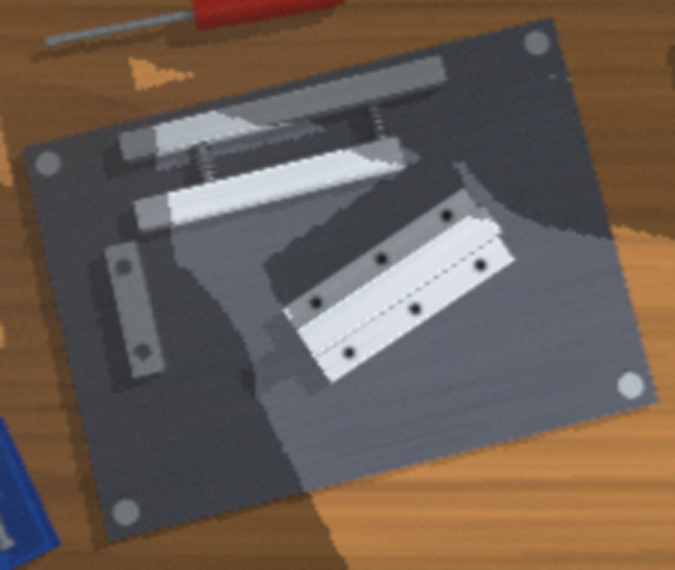

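The crop confirms it: a silver T-section with rib and foot holes lies on the plate in the jig. Its foot corners in the full image are about (326,313), (386,272), (370,248) and (309,289).

```bash
cat >> h.py <<'E'
JO=np.array([.5312,-.0093]);JA=np.radians(14.17)
JR=np.array([[np.cos(JA),-np.sin(JA)],[np.sin(JA),np.cos(JA)]])
def tojig(p): return (np.atleast_2d(p)-JO)@JR
def toolinfo():
    s=state();T=R.from_rotvec(s["tool_rot"]).as_matrix()
    return s,T
E
python3 - <<'E'
from h import *
c=camera("top")
q=cast(c,[[325.7,312.7],[386.3,271.7],[370,247.7],[309.3,289]],.028)
print("corners",q,"edges",np.linalg.norm(q-np.roll(q,-1,0),axis=1))
ctr=q.mean(0);d=(q[0]+q[3]-q[1]-q[2]);yaw=np.degrees(np.arctan2(-d[0],d[1]))
print("guide",ctr,"yaw",yaw,"jig",tojig(ctr))
s,T=toolinfo();print("T",T, "toolx head",np.degrees(np.arctan2(T[1,0],T[0,0])))
# check fixed features: fence origin / stop top corners
print(proj(c,np.r_[JO+JR@[.055,.0275],.028]),proj(c,np.r_[JO+JR@[.0075,.12],.028]))
v=np.r_[ctr,.16]-s["tcp_pos"];print("world shift",v,"tool shift",T.T@v)
b=s["tcp_pos"];print("base angle now,target",np.degrees(np.arctan2(b[1],b[0])),np.degrees(np.arctan2(ctr[1],ctr[0])))
E
```

```text
corners [[ 0.4597 -0.0085]
 [ 0.5375 -0.1238]
 [ 0.5837 -0.0932]
 [ 0.5043  0.0228]] edges [0.1391 0.0554 0.1406 0.0545]
guide [ 0.5213 -0.0507] yaw 34.18246563573553 jig [[-0.0197 -0.0377]]
T [[ 0.9617  0.2743 -0.    ]
 [ 0.2743 -0.9617  0.0007]
 [ 0.0002 -0.0007 -1.    ]] toolx head 15.917641972947507
[[305.3923 250.6803]] [[264.1393 286.395 ]]
world shift [ 0.3773  0.454  -0.09  ] tool shift [ 0.4874 -0.3331  0.0903]
base angle now,target -74.08056353597871 -5.554509284354629
```

```bash
python3 -m pendant '[{"claw":0,"tx":0.0244,"ty":-0.0167,"tz":0.0045,"twist":0},{"claw":0,"tx":0.0244,"ty":-0.0167,"tz":0.0045,"twist":0},{"claw":0,"tx":0.0244,"ty":-0.0167,"tz":0.0045,"twist":0},{"claw":0,"tx":0.0244,"ty":-0.0167,"tz":0.0045,"twist":0},{"claw":0,"tx":0.0244,"ty":-0.0167,"tz":0.0045,"twist":0},{"claw":0,"tx":0.0244,"ty":-0.0167,"tz":0.0045,"twist":0},{"claw":0,"tx":0.0244,"ty":-0.0167,"tz":0.0045,"twist":0},{"claw":0,"tx":0.0244,"ty":-0.0167,"tz":0.0045,"twist":0},{"claw":0,"tx":0.0244,"ty":-0.0167,"tz":0.0045,"twist":0},{"claw":0,"tx":0.0244,"ty":-0.0167,"tz":0.0045,"twist":0}]'
python3 -m pendant '[{"claw":0,"tx":0.0244,"ty":-0.0167,"tz":0.0045,"twist":0},{"claw":0,"tx":0.0244,"ty":-0.0167,"tz":0.0045,"twist":0},{"claw":0,"tx":0.0244,"ty":-0.0167,"tz":0.0045,"twist":0},{"claw":0,"tx":0.0244,"ty":-0.0167,"tz":0.0045,"twist":0},{"claw":0,"tx":0.0244,"ty":-0.0167,"tz":0.0045,"twist":0},{"claw":0,"tx":0.0244,"ty":-0.0167,"tz":0.0045,"twist":0},{"claw":0,"tx":0.0244,"ty":-0.0167,"tz":0.0045,"twist":0},{"claw":0,"tx":0.0244,"ty":-0.0167,"tz":0.0045,"twist":0},{"claw":0,"tx":0.0244,"ty":-0.0167,"tz":0.0045,"twist":0},{"claw":0,"tx":0.0244,"ty":-0.0167,"tz":0.0045,"twist":0}]'
python3 -m pendant '[{"claw":0,"twist":-6},{"claw":0,"twist":-6},{"claw":0,"twist":-6},{"claw":0,"twist":-6},{"claw":0,"twist":-6},{"claw":0,"twist":-6},{"claw":0,"twist":-6},{"claw":0,"twist":-6},{"claw":0,"twist":-6}]'
python3 -m pendant '[{"claw":0,"twist":-6},{"claw":0,"twist":-6},{"claw":0,"twist":-6},{"claw":0,"twist":-6},{"claw":0,"twist":-6},{"claw":0,"twist":-6},{"claw":0,"twist":-6},{"claw":0,"twist":-6},{"claw":0,"twist":-6},{"claw":0}]'
cat > st.py <<'E'
from h import *
s,T=toolinfo();print("t",s["time"],"tcp",s["tcp_pos"],"jig",tojig(s["tcp_pos"][:2])*1000,"heady",np.degrees(np.arctan2(T[1,1],T[0,1])),"F",s["force"],"Fjig",s["force"][:2]@JR,"M",s["torque"],"w",s["width"],"gf",s["gripper_force"],"tilt",T[2])
E
python3 st.py
```

```text
time: 1.03
tcp_pos: [0.3335, -0.2761, 0.2051]
tool_rot: [3.111, 0.435, 0.0]
force: [0.7, -0.2, -0.6]
width: 0.043
gripper_force: 0.0
time: 1.87
tcp_pos: [0.5224, -0.0485, 0.16]
tool_rot: [-3.111, -0.435, 0.0]
force: [-0.4, -0.4, -0.0]
width: 0.0426
gripper_force: 0.0
t 1.8667 tcp [ 0.5224 -0.0485  0.16  ] jig [[-18.1485 -35.8253]] heady -74.07530640284016 F [-0.357  -0.3597 -0.0378] Fjig [-0.4342 -0.2614] M [ 0.0134 -0.0188 -0.0327] w 0.0425903459927201 gf 0.0 tilt [-0.0002 -0.0001 -1.    ]invalid input
invalid input
```

```bash
python3 -m pendant '[{"claw":0,"tx":0,"ty":0,"tz":0,"twist":-6},{"claw":0,"tx":0,"ty":0,"tz":0,"twist":-6},{"claw":0,"tx":0,"ty":0,"tz":0,"twist":-6},{"claw":0,"tx":0,"ty":0,"tz":0,"twist":-6},{"claw":0,"tx":0,"ty":0,"tz":0,"twist":-6},{"claw":0,"tx":0,"ty":0,"tz":0,"twist":-6},{"claw":0,"tx":0,"ty":0,"tz":0,"twist":-6},{"claw":0,"tx":0,"ty":0,"tz":0,"twist":-6},{"claw":0,"tx":0,"ty":0,"tz":0,"twist":-6}]'
python3 -m pendant '[{"claw":0,"tx":0,"ty":0,"tz":0,"twist":-6},{"claw":0,"tx":0,"ty":0,"tz":0,"twist":-6},{"claw":0,"tx":0,"ty":0,"tz":0,"twist":-6},{"claw":0,"tx":0,"ty":0,"tz":0,"twist":-6},{"claw":0,"tx":0,"ty":0,"tz":0,"twist":-6},{"claw":0,"tx":0,"ty":0,"tz":0,"twist":-6},{"claw":0,"tx":0,"ty":0,"tz":0,"twist":-6},{"claw":0,"tx":0,"ty":0,"tz":0,"twist":-6},{"claw":0,"tx":0,"ty":0,"tz":0,"twist":-6},{"claw":0,"tx":0,"ty":0,"tz":0,"twist":0}]'
python3 st.py
python3 - <<'E'
from h import *
s,T=toolinfo();print(T.T@(np.r_[.5213,-.0507,.053]-s["tcp_pos"]))
cv2.imwrite("pics/side1.png",cv2.resize(camera("side")["pixels"][140:350,240:480],None,fx=2.5,fy=2.5))
E
```

```text
time: 2.62
tcp_pos: [0.5216, -0.0498, 0.1601]
tool_rot: [-2.57, -1.807, 0.0]
force: [-0.5, -0.3, -0.0]
width: 0.0426
gripper_force: 0.0
time: 3.45
tcp_pos: [0.5216, -0.0498, 0.1601]
tool_rot: [-1.472, -2.775, 0.0]
force: [-0.3, 0.4, -1.0]
width: 0.0429
gripper_force: 0.0
t 3.45 tcp [ 0.5216 -0.0498  0.1601] jig [[-19.2432 -36.9411]] heady 34.12631089023982 F [-0.253   0.4306 -1.0445] Fjig [-0.1399  0.4794] M [-0.052   0.0219  0.0259] w 0.042945980374223286 gf 0.0 tilt [ 0.0003 -0.0002 -1.    ]
[-0.0006 -0.0007  0.1071]
```

View pics/side1.png

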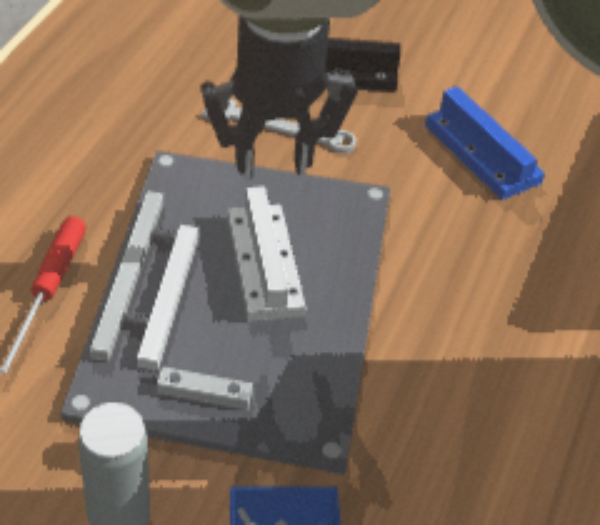

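The side crop shows the half-open jaws (crop 245–305, about 170) over the guide and turned to straddle its rib. Nothing else has moved. Next I descend and close.

```bash
python3 -m pendant '[{"claw":0,"tx":0,"ty":-0.0007,"tz":0.012,"twist":0},{"claw":0,"tx":0,"ty":0,"tz":0.012,"twist":0},{"claw":0,"tx":0,"ty":0,"tz":0.012,"twist":0},{"claw":0,"tx":0,"ty":0,"tz":0.012,"twist":0},{"claw":0,"tx":0,"ty":0,"tz":0.012,"twist":0},{"claw":0,"tx":0,"ty":0,"tz":0.012,"twist":0},{"claw":0,"tx":0,"ty":0,"tz":0.012,"twist":0},{"claw":0,"tx":0,"ty":0,"tz":0.012,"twist":0},{"claw":0,"tx":0,"ty":0,"tz":0.009,"twist":0},{"claw":0,"tx":0,"ty":0,"tz":0,"twist":0}]'
python3 st.py
python3 -m pendant '[{"claw":-1,"tx":0,"ty":0,"tz":0,"twist":0},{"claw":-1,"tx":0,"ty":0,"tz":0,"twist":0},{"claw":-1,"tx":0,"ty":0,"tz":0,"twist":0},{"claw":-1,"tx":0,"ty":0,"tz":0,"twist":0},{"claw":-1,"tx":0,"ty":0,"tz":0,"twist":0},{"claw":-1,"tx":0,"ty":0,"tz":0,"twist":0},{"claw":-1,"tx":0,"ty":0,"tz":0,"twist":0},{"claw":-1,"tx":0,"ty":0,"tz":0,"twist":0},{"claw":-1,"tx":0,"ty":0,"tz":0,"twist":0},{"claw":-1,"tx":0,"ty":0,"tz":0,"twist":0}]'
python3 st.py
```

```text
time: 4.33
tcp_pos: [0.5202, -0.05, 0.0537]
tool_rot: [-1.479, -2.768, 0.001]
force: [-0.2, 0.7, -0.6]
width: 0.0431
gripper_force: 0.0
t 4.3333 tcp [ 0.5202 -0.05    0.0537] jig [[-20.6033 -36.7912]] heady 33.783690884007875 F [-0.2071  0.7065 -0.595 ] Fjig [-0.0279  0.7357] M [-0.0386 -0.0023 -0.0001] w 0.043124146048498097 gf 0.0 tilt [ 0.0024 -0.0019 -1.    ]
time: 5.17
tcp_pos: [0.5218, -0.0503, 0.0563]
tool_rot: [1.476, 2.771, 0.001]
force: [1.6, 0.3, 5.8]
width: 0.0183
gripper_force: 60.5
t 5.1667 tcp [ 0.5218 -0.0503  0.0563] jig [[-19.1471 -37.5005]] heady 33.89708010584537 F [1.5869 0.3334 5.7712] Fjig [ 1.6202 -0.0652] M [ 0.2455 -0.1348 -0.0742] w 0.018299865540111256 gf 60.51997482776642 tilt [-0.0017  0.0016 -1.    ]
```

```bash
python3 -m pendant '[{"claw":-1,"tx":0,"ty":0,"tz":-0.003,"twist":0},{"claw":-1,"tx":0,"ty":0,"tz":0,"twist":0},{"claw":-1,"tx":0,"ty":0,"tz":0,"twist":0},{"claw":-1,"tx":0,"ty":0,"tz":0,"twist":0}]'
python3 st.py
```

```text
time: 5.5
tcp_pos: [0.5206, -0.0501, 0.0578]
tool_rot: [-1.476, -2.772, 0.001]
force: [0.1, -0.0, -6.1]
width: 0.0189
gripper_force: 59.0
t 5.5 tcp [ 0.5206 -0.0501  0.0578] jig [[-20.3135 -37.0011]] heady 33.91494253386354 F [ 0.1359 -0.0198 -6.1334] Fjig [ 0.1269 -0.0525] M [ 0.0062 -0.0919 -0.0063] w 0.01890393467440662 gf 59.01928424835205 tilt [ 0.0011 -0.001  -1.    ]
```

Lifted weight is about 6 N, so the guide is held just off the plate. I turn it square, then move to within a few mm of the stop.

```bash
python3 -m pendant '[{"claw":-1,"tx":0,"ty":0,"tz":0,"twist":4},{"claw":-1,"tx":0,"ty":0,"tz":0,"twist":4},{"claw":-1,"tx":0,"ty":0,"tz":0,"twist":4},{"claw":-1,"tx":0,"ty":0,"tz":0,"twist":4},{"claw":-1,"tx":0,"ty":0,"tz":0,"twist":3.75},{"claw":-1,"tx":0,"ty":0,"tz":0,"twist":0},{"claw":-1,"tx":0,"ty":0,"tz":0,"twist":0},{"claw":-1,"tx":0,"ty":0,"tz":0,"twist":0}]'
python3 st.py
python3 -m pendant '[{"claw":-1,"tx":0.01,"ty":0.002,"tz":0,"twist":0},{"claw":-1,"tx":0.01,"ty":0.002,"tz":0,"twist":0},{"claw":-1,"tx":0.01,"ty":0.002,"tz":0,"twist":0},{"claw":-1,"tx":0.01,"ty":0.002,"tz":0,"twist":0},{"claw":-1,"tx":0.01,"ty":0.002,"tz":0,"twist":0},{"claw":-1,"tx":0.01,"ty":0.002,"tz":0,"twist":0},{"claw":-1,"tx":0.01,"ty":0.002,"tz":0,"twist":0},{"claw":-1,"tx":0,"ty":0,"tz":0,"twist":0},{"claw":-1,"tx":0,"ty":0,"tz":0,"twist":0}]'
python3 st.py
python3 - <<'E'
from h import *
c=camera("top");cv2.imwrite("pics/top2.png",cv2.resize(c["pixels"][185:375,215:440],None,fx=3,fy=3))
c=camera("side");cv2.imwrite("pics/side2.png",cv2.resize(c["pixels"][180:340,250:420],None,fx=3.5,fy=3.5))
E
```

```text
time: 6.17
tcp_pos: [0.5209, -0.0502, 0.0581]
tool_rot: [-1.928, -2.48, 0.0]
force: [0.5, 0.2, -5.9]
width: 0.0185
gripper_force: 59.0
t 6.1667 tcp [ 0.5209 -0.0502  0.0581] jig [[-19.9892 -37.1679]] heady 14.275031408131895 F [ 0.4985  0.2155 -5.9039] Fjig [0.5361 0.0869] M [ 0.0369  0.005  -0.0466] w 0.01851514409674207 gf 58.97288739681244 tilt [ 0.0002 -0.0004 -1.    ]
time: 6.92
tcp_pos: [0.5175, 0.0217, 0.0583]
tool_rot: [1.929, 2.479, -0.0]
force: [0.5, -0.7, -5.2]
width: 0.0186
gripper_force: 59.0
t 6.9167 tcp [0.5175 0.0217 0.0583] jig [[-5.6853 33.4255]] heady 14.236597367957268 F [ 0.5174 -0.7183 -5.2459] Fjig [ 0.3258 -0.8231] M [-0.0585 -0.0148  0.066 ] w 0.01864330037933252 gf 59.002406001091 tilt [-0.0001  0.0001 -1.    ]
```

View pics/side2.png

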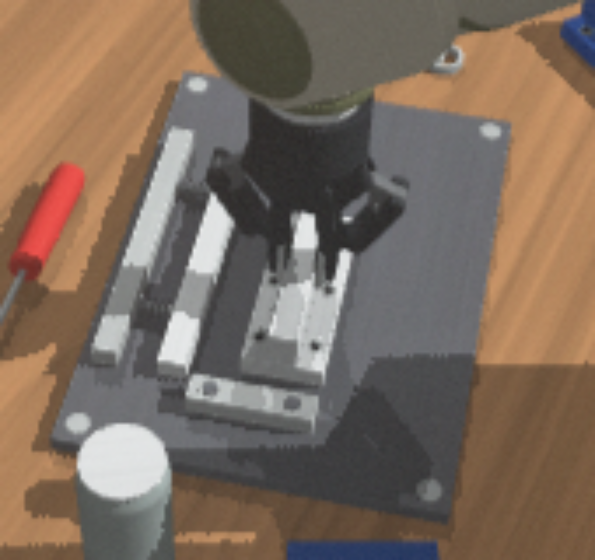

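The side crop shows the guide gripped by its rib and square to the rails. Its end (crop 285,375) is a little short of the stop, and it lies left-clear of the fence. I set it down and creep to the stop.

```bash
python3 -m pendant '[{"claw":-1,"tx":0,"ty":0,"tz":0.001,"twist":0},{"claw":-1,"tx":0,"ty":0,"tz":0.001,"twist":0},{"claw":-1,"tx":0,"ty":0,"tz":0,"twist":0},{"claw":-1,"tx":0,"ty":0,"tz":0,"twist":0}]'
python3 st.py
python3 -m pendant '[{"claw":-1,"tx":0.003,"ty":0.003,"tz":0,"twist":0},{"claw":-1,"tx":0.003,"ty":0.003,"tz":0,"twist":0},{"claw":-1,"tx":0.003,"ty":0.003,"tz":0,"twist":0},{"claw":-1,"tx":0.003,"ty":0.003,"tz":0,"twist":0},{"claw":-1,"tx":0,"ty":0.003,"tz":0,"twist":0},{"claw":-1,"tx":0,"ty":0.003,"tz":0,"twist":0},{"claw":-1,"tx":0,"ty":0.003,"tz":0,"twist":0},{"claw":-1,"tx":0,"ty":0,"tz":0,"twist":0},{"claw":-1,"tx":0,"ty":0,"tz":0,"twist":0}]'
python3 st.py
```

```text
time: 7.35
tcp_pos: [0.5176, 0.0207, 0.0563]
tool_rot: [1.931, 2.478, 0.0]
force: [-0.4, -0.5, -4.7]
width: 0.0188
gripper_force: 59.2
t 7.35 tcp [0.5176 0.0207 0.0563] jig [[-5.7953 32.4459]] heady 14.143785012059773 F [-0.4298 -0.4663 -4.686 ] Fjig [-0.5308 -0.3469] M [-0.1054 -0.012  -0.0322] w 0.01879587522767867 gf 59.153162240982056 tilt [-0.0002  0.0002 -1.    ]
time: 8.1
tcp_pos: [0.5354, 0.0378, 0.0563]
tool_rot: [1.93, 2.478, 0.001]
force: [0.9, 1.0, -4.5]
width: 0.0182
gripper_force: 59.3
t 8.1 tcp [0.5354 0.0378 0.0563] jig [[15.5754 44.6348]] heady 14.160800281548571 F [ 0.8998  0.9797 -4.5269] Fjig [1.1122 0.7296] M [-0.0378 -0.0759 -0.0042] w 0.01815512843275202 gf 59.27643120288849 tilt [-0.0002  0.0009 -1.    ]
```

```bash
python3 -m pendant '[{"claw":-1,"tx":0,"ty":0,"tz":0.001,"twist":0},{"claw":-1,"tx":0,"ty":0,"tz":0,"twist":0},{"claw":-1,"tx":0,"ty":0,"tz":0,"twist":0},{"claw":-1,"tx":0,"ty":0,"tz":0,"twist":0}]'
python3 st.py
python3 -m pendant '[{"claw":-1,"tx":0.001,"ty":0,"tz":0,"twist":0},{"claw":-1,"tx":0.001,"ty":0,"tz":0,"twist":0},{"claw":-1,"tx":0.001,"ty":0,"tz":0,"twist":0},{"claw":-1,"tx":0.001,"ty":0,"tz":0,"twist":0},{"claw":-1,"tx":0,"ty":0,"tz":0,"twist":0},{"claw":-1,"tx":0,"ty":0,"tz":0,"twist":0}]'
python3 st.py
```

```text
time: 8.43
tcp_pos: [0.5354, 0.0378, 0.0563]
tool_rot: [1.93, 2.477, 0.001]
force: [-1.7, 1.3, 4.6]
width: 0.0187
gripper_force: 60.5
t 8.4333 tcp [0.5354 0.0378 0.0563] jig [[15.5765 44.6398]] heady 14.158298910270938 F [-1.6988  1.3249  4.6338] Fjig [-1.3227  1.7005] M [ 0.1408  0.4237 -0.038 ] w 0.01870320448247842 gf 60.49338519573212 tilt [-0.0004  0.0015 -1.    ]
time: 8.93
tcp_pos: [0.535, 0.0409, 0.0563]
tool_rot: [1.929, 2.476, 0.001]
force: [1.5, -5.6, 6.0]
width: 0.0188
gripper_force: 60.5
t 8.9333 tcp [0.535  0.0409 0.0563] jig [[15.9741 47.748 ]] heady 14.167715562743028 F [ 1.4642 -5.6001  6.0308] Fjig [ 0.0488 -5.7882] M [-0.8533 -0.0549  0.0434] w 0.018785670358297292 gf 60.50936579704285 tilt [-0.002   0.0025 -1.    ]
```

```bash
python3 -m pendant '[{"claw":-1,"tx":0.0005,"ty":0,"tz":0,"twist":0},{"claw":-1,"tx":0.0005,"ty":0,"tz":0,"twist":0},{"claw":-1,"tx":0,"ty":0,"tz":0,"twist":0},{"claw":-1,"tx":0,"ty":0,"tz":0,"twist":0}]'
python3 st.py
python3 - <<'E'
from h import *
c=camera("top");cv2.imwrite("pics/top3.png",cv2.resize(c["pixels"][215:325,225:385],None,fx=5,fy=5,interpolation=cv2.INTER_CUBIC))
c=camera("side");cv2.imwrite("pics/side3.png",cv2.resize(c["pixels"][220:320,270:380],None,fx=5.5,fy=5.5,interpolation=cv2.INTER_CUBIC))
E
```

```text
time: 9.27
tcp_pos: [0.5348, 0.0418, 0.0563]
tool_rot: [1.929, 2.476, 0.001]
force: [1.6, -5.8, 5.2]
width: 0.0186
gripper_force: 60.5
t 9.2667 tcp [0.5348 0.0418 0.0563] jig [[15.9808 48.6953]] heady 14.166633050441169 F [ 1.578  -5.8289  5.1697] Fjig [ 0.1031 -6.0379] M [-0.919  -0.0351  0.1088] w 0.018584315136386934 gf 60.523892641067505 tilt [-0.0021  0.0026 -1.    ]
```

View pics/side3.png

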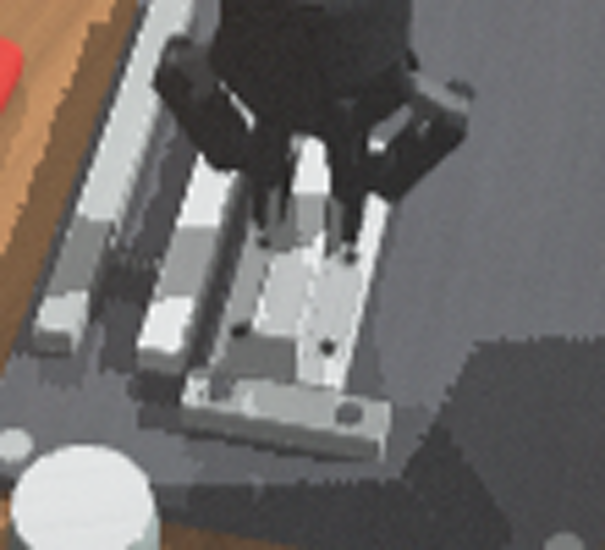

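The guide's end (crop 300,385) is nearly at the stop. The steady 6 N is plate friction, so I ease the down-push and creep on.

```bash
python3 -m pendant '[{"claw":-1,"tx":0.0005,"ty":0,"tz":-0.0005,"twist":0},{"claw":-1,"tx":0.0005,"ty":0,"tz":0,"twist":0},{"claw":-1,"tx":0,"ty":0,"tz":0,"twist":0},{"claw":-1,"tx":0,"ty":0,"tz":0,"twist":0}]'
python3 st.py
python3 -m pendant '[{"claw":-1,"tx":0.0005,"ty":0,"tz":0,"twist":0},{"claw":-1,"tx":0.0005,"ty":0,"tz":0,"twist":0},{"claw":-1,"tx":0,"ty":0,"tz":0,"twist":0},{"claw":-1,"tx":0,"ty":0,"tz":0,"twist":0}]'
python3 st.py
```

```text
time: 9.7
tcp_pos: [0.5341, 0.0433, 0.0563]
tool_rot: [1.929, 2.477, 0.001]
force: [0.9, -4.7, 4.7]
width: 0.0187
gripper_force: 60.3
t 9.7 tcp [0.5341 0.0433 0.0563] jig [[15.6456 50.2692]] heady 14.166990188087661 F [ 0.8883 -4.724   4.6936] Fjig [-0.2951 -4.7977] M [-0.8752 -0.1717 -0.0041] w 0.018657590518693687 gf 60.310328006744385 tilt [-0.0011  0.0015 -1.    ]
time: 10.03
tcp_pos: [0.534, 0.0435, 0.0563]
tool_rot: [1.929, 2.476, -0.0]
force: [1.8, -10.7, 3.1]
width: 0.0187
gripper_force: 60.1
t 10.0333 tcp [0.534  0.0435 0.0563] jig [[15.6383 50.5015]] heady 14.16848893214251 F [  1.8102 -10.6664   3.0854] Fjig [ -0.856 -10.785] M [-1.537  -0.2187  0.0295] w 0.018738886217109566 gf 60.14960467815399 tilt [-0.0024  0.0015 -1.    ]
```

Stop contact: the force along jig y rose to 10.8 N and travel halted at y≈50.5. Now +x towards the fence.

```bash
python3 -m pendant '[{"claw":-1,"tx":0,"ty":0.0015,"tz":0,"twist":0},{"claw":-1,"tx":0,"ty":0.0015,"tz":0,"twist":0},{"claw":-1,"tx":0,"ty":0.0015,"tz":0,"twist":0},{"claw":-1,"tx":0,"ty":0.0015,"tz":0,"twist":0},{"claw":-1,"tx":0,"ty":0.0015,"tz":0,"twist":0},{"claw":-1,"tx":0,"ty":0.0015,"tz":0,"twist":0},{"claw":-1,"tx":0,"ty":0,"tz":0,"twist":0},{"claw":-1,"tx":0,"ty":0,"tz":0,"twist":0}]'
python3 st.py
python3 -m pendant '[{"claw":-1,"tx":0,"ty":0.0005,"tz":0,"twist":0},{"claw":-1,"tx":0,"ty":0.0005,"tz":0,"twist":0},{"claw":-1,"tx":0,"ty":0,"tz":0,"twist":0},{"claw":-1,"tx":0,"ty":0,"tz":0,"twist":0}]'
python3 st.py
```

```text
time: 10.7
tcp_pos: [0.5398, 0.0449, 0.0564]
tool_rot: [-1.927, -2.478, 0.011]
force: [-15.6, -17.3, 18.5]
width: 0.0186
gripper_force: 62.3
t 10.7 tcp [0.5398 0.0449 0.0564] jig [[21.6487 50.4098]] heady 14.26258475112169 F [-15.6321 -17.3486  18.4721] Fjig [-19.4034 -12.9941] M [-2.783   2.7171  0.3024] w 0.018553189091259224 gf 62.268126010894775 tilt [-0.002 -0.007 -1.   ]
time: 11.03
tcp_pos: [0.5406, 0.0451, 0.0564]
tool_rot: [-1.926, -2.478, 0.011]
force: [-18.3, -17.7, 19.0]
width: 0.0186
gripper_force: 62.4
t 11.0333 tcp [0.5406 0.0451 0.0564] jig [[22.4071 50.4011]] heady 14.267165294794156 F [-18.299  -17.6821  19.0466] Fjig [-22.0708 -12.6645] M [-2.8859  2.9565  0.358 ] w 0.018562698827718487 gf 62.3631888628006 tilt [-0.0019 -0.0077 -1.    ]
```

The x force is growing early, at TCP x=22 mm. I check whether the fence has moved before going on.

Run:
```python
from h import *
c=camera("top");c2=camera("side")
a=cv2.resize(c["pixels"][215:315,225:385],None,fx=5,fy=5,interpolation=cv2.INTER_CUBIC)[:,:800]
cv2.imwrite("pics/top4.png",a)
b=cv2.resize(c2["pixels"][220:320,270:380],None,fx=5.5,fy=5.5,interpolation=cv2.INTER_CUBIC)
cv2.imwrite("pics/side4.png",b)
# predicted fence face top edge ends at rest, and seen in side image
for c_,n in((c,"top"),(c2,"side")):
    print(n,[proj(c_,np.r_[JO+JR@[x/1000,y/1000],.028])[0].round(1) for x,y in((55,115),(55,-60),(75,115),(75,-60),(-35,120),(50,120))])
```

```text
top [array([261.1, 261.7]), array([349.5, 239.7]), array([258.8, 251.7]), array([346.9, 229.8]), array([269.2, 308.2]), array([259.2, 264.9])]
side [array([302.8, 283.1]), array([319.1, 229.7]), array([294.4, 281.6]), array([311.4, 228.5]), array([340.8, 291.8]), array([304.4, 285.2])]
```

View pics/side4.png

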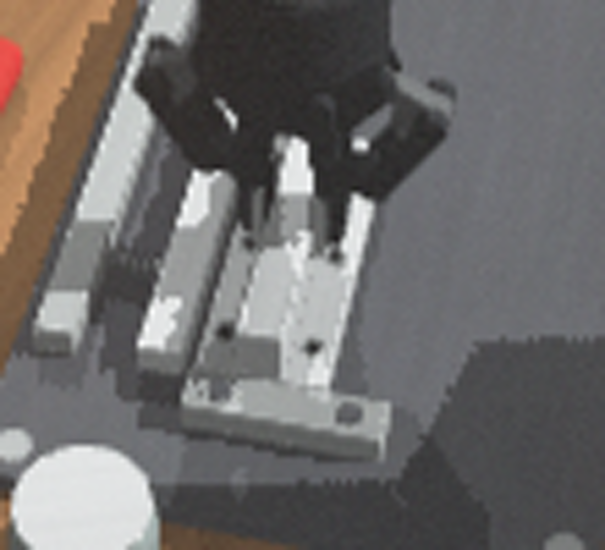

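View pics/top4.png

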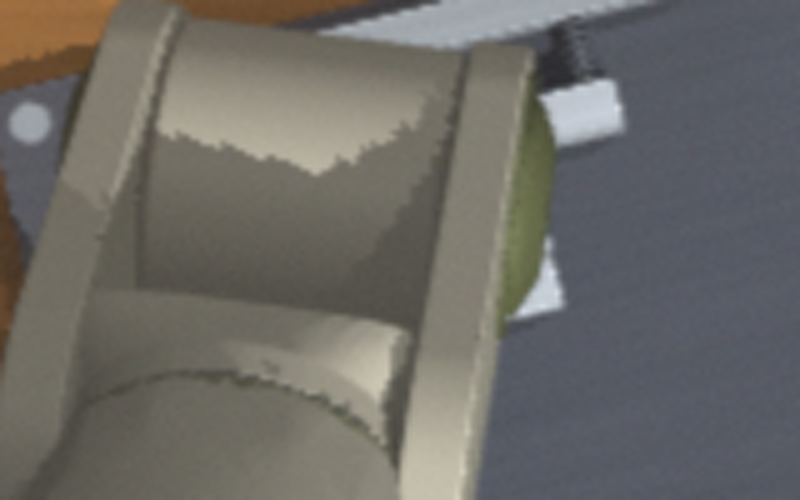

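The side crop shows a thin dark gap still between the fence (face edge, crop 185,370) and the guide. So the fence has not moved, and the x force comes from the guide being pressed into the plate (Fz 19 N). I unload z first.

```bash
python3 -m pendant '[{"claw":-1,"tx":0,"ty":0,"tz":-0.0005,"twist":0},{"claw":-1,"tx":0,"ty":0,"tz":-0.0005,"twist":0},{"claw":-1,"tx":0,"ty":0,"tz":0,"twist":0},{"claw":-1,"tx":0,"ty":0,"tz":0,"twist":0}]'
python3 st.py
python3 -m pendant '[{"claw":-1,"tx":0,"ty":0,"tz":-0.0005,"twist":0},{"claw":-1,"tx":0,"ty":0,"tz":0,"twist":0},{"claw":-1,"tx":0,"ty":0,"tz":0,"twist":0}]'
python3 st.py
```

```text
time: 11.47
tcp_pos: [0.5411, 0.0452, 0.0565]
tool_rot: [-1.927, -2.478, 0.009]
force: [-9.9, -16.2, 5.8]
width: 0.0186
gripper_force: 60.8
t 11.4667 tcp [0.5411 0.0452 0.0565] jig [[22.975  50.3686]] heady 14.252742231710915 F [ -9.908  -16.2419   5.7553] Fjig [-13.5826 -13.3223] M [-2.6566  1.6394  0.4225] w 0.018621455451340786 gf 60.83992302417755 tilt [-0.002  -0.0061 -1.    ]
time: 11.72
tcp_pos: [0.5411, 0.0452, 0.0565]
tool_rot: [-1.927, -2.478, 0.009]
force: [-8.3, -16.4, 1.9]
width: 0.0189
gripper_force: 60.2
t 11.7167 tcp [0.5411 0.0452 0.0565] jig [[22.9902 50.4209]] heady 14.252616217608924 F [ -8.3405 -16.423    1.8697] Fjig [-12.1071 -13.8815] M [-2.7271  1.3559  0.3508] w 0.01886515855216919 gf 60.1945424079895 tilt [-0.0018 -0.0061 -1.    ]
```

```bash
python3 -m pendant '[{"claw":-1,"tx":-0.0005,"ty":0,"tz":-0.0005,"twist":0},{"claw":-1,"tx":-0.0003,"ty":0,"tz":0,"twist":0},{"claw":-1,"tx":0,"ty":0,"tz":0,"twist":0}]'
python3 st.py
python3 -m pendant '[{"claw":-1,"tx":0,"ty":0.001,"tz":0,"twist":0},{"claw":-1,"tx":0,"ty":0.001,"tz":0,"twist":0},{"claw":-1,"tx":0,"ty":0,"tz":0,"twist":0},{"claw":-1,"tx":0,"ty":0,"tz":0,"twist":0}]'
python3 st.py
```

```text
time: 11.97
tcp_pos: [0.5418, 0.0454, 0.0567]
tool_rot: [-1.928, -2.477, 0.006]
force: [-2.8, -9.0, -4.3]
width: 0.0187
gripper_force: 59.2
t 11.9667 tcp [0.5418 0.0454 0.0567] jig [[23.6515 50.4489]] heady 14.19539205584842 F [-2.8335 -8.9956 -4.3213] Fjig [-4.9494 -8.0282] M [-1.651   0.4463  0.1245] w 0.018673795665776774 gf 59.19312357902527 tilt [-0.0003 -0.0042 -1.    ]
time: 12.3
tcp_pos: [0.5437, 0.0459, 0.0566]
tool_rot: [-1.928, -2.477, 0.006]
force: [-2.6, -9.8, -4.8]
width: 0.0187
gripper_force: 59.3
t 12.3 tcp [0.5437 0.0459 0.0566] jig [[25.611  50.4442]] heady 14.20999973004164 F [-2.5959 -9.7544 -4.8042] Fjig [-4.9048 -8.8221] M [-1.7109  0.4746  0.176 ] w 0.01868432964814864 gf 59.33009326457977 tilt [-0.0005 -0.0045 -1.    ]
```

```bash
python3 -m pendant '[{"claw":-1,"tx":0,"ty":0.001,"tz":0,"twist":0},{"claw":-1,"tx":0,"ty":0.001,"tz":0,"twist":0},{"claw":-1,"tx":0,"ty":0,"tz":0,"twist":0},{"claw":-1,"tx":0,"ty":0,"tz":0,"twist":0}]'
python3 st.py
python3 -m pendant '[{"claw":-1,"tx":0,"ty":0.001,"tz":0,"twist":0},{"claw":-1,"tx":0,"ty":0.001,"tz":0,"twist":0},{"claw":-1,"tx":0,"ty":0,"tz":0,"twist":0},{"claw":-1,"tx":0,"ty":0,"tz":0,"twist":0}]'
python3 st.py
```

```text
time: 12.63
tcp_pos: [0.5456, 0.0464, 0.0566]
tool_rot: [-1.928, -2.477, 0.006]
force: [-3.5, -9.6, -4.9]
width: 0.0189
gripper_force: 59.3
t 12.6333 tcp [0.5456 0.0464 0.0566] jig [[27.5905 50.4415]] heady 14.209088121128376 F [-3.5372 -9.6493 -4.8644] Fjig [-5.7917 -8.4898] M [-1.7058  0.5401  0.1979] w 0.018892334418780042 gf 59.347736835479736 tilt [-0.0004 -0.0046 -1.    ]
time: 12.97
tcp_pos: [0.5469, 0.0467, 0.0566]
tool_rot: [-1.927, -2.476, 0.008]
force: [-6.9, -10.7, -1.9]
width: 0.0184
gripper_force: 59.8
t 12.9667 tcp [0.5469 0.0467 0.0566] jig [[28.9557 50.4587]] heady 14.20705406794158 F [ -6.9268 -10.7184  -1.9158] Fjig [-9.3399 -8.6966] M [-1.9184  1.1506  0.1141] w 0.018369944594511158 gf 59.76118505001068 tilt [-0.0002 -0.0064 -1.    ]
```

Fence contact was at about TCP x=27.6 mm, and the force is now rising with travel. I aim for about x=31.6.

```bash
python3 -m pendant '[{"claw":-1,"tx":0,"ty":0.0008,"tz":-0.0003,"twist":0},{"claw":-1,"tx":0,"ty":0.0008,"tz":0,"twist":0},{"claw":-1,"tx":0,"ty":0.0008,"tz":0,"twist":0},{"claw":-1,"tx":0,"ty":0,"tz":0,"twist":0},{"claw":-1,"tx":0,"ty":0,"tz":0,"twist":0}]'
python3 st.py
```

```text
time: 13.38
tcp_pos: [0.5483, 0.0471, 0.0567]
tool_rot: [-1.926, -2.475, 0.011]
force: [-11.5, -12.4, 1.0]
width: 0.0185
gripper_force: 60.1
t 13.3833 tcp [0.5483 0.0471 0.0567] jig [[30.3998 50.5023]] heady 14.2124436626016 F [-11.5139 -12.4092   0.9805] Fjig [-14.2014  -9.2131] M [-2.2184  1.895   0.0442] w 0.01851688047871731 gf 60.08978068828583 tilt [ 0.0002 -0.0091 -1.    ]
```

```bash
python3 -m pendant '[{"claw":-1,"tx":0,"ty":0.0007,"tz":-0.0003,"twist":0},{"claw":-1,"tx":0,"ty":0.0007,"tz":0,"twist":0},{"claw":-1,"tx":0,"ty":0.0006,"tz":0,"twist":0},{"claw":-1,"tx":0,"ty":0,"tz":0,"twist":0},{"claw":-1,"tx":0,"ty":0,"tz":0,"twist":0}]'
python3 st.py
python3 - <<'E'
from h import *
c2=camera("side")
b=cv2.resize(c2["pixels"][220:320,270:380],None,fx=5.5,fy=5.5,interpolation=cv2.INTER_CUBIC)
cv2.imwrite("pics/side5.png",b)
# fence end corner displacement by phase correlation-free template match on near end of fence vs before contact
a=cv2.imread("pics/side4.png")
t=a[330:385,130:200]; r=cv2.matchTemplate(b[300:415,80:230],t,cv2.TM_CCOEFF_NORMED)
_,v,_,l=cv2.minMaxLoc(r);d=(np.array(l)+[80,300]-[130,330])/5.5;print("fence px shift",d,v)
p=proj(c2,[np.r_[JO+JR@[x,.115],.028] for x in(.055,.059)]);print("px per 4mm",p[1]-p[0])
E
```

```text
time: 13.8
tcp_pos: [0.5495, 0.0474, 0.0568]
tool_rot: [-1.925, -2.473, 0.014]
force: [-14.7, -15.0, 2.4]
width: 0.0188
gripper_force: 60.3
t 13.8 tcp [0.5495 0.0474 0.0568] jig [[31.5958 50.5219]] heady 14.219017502441746 F [-14.7094 -15.0492   2.3941] Fjig [-17.9459 -10.9905] M [-2.5755  2.4985  0.0058] w 0.018772788738120234 gf 60.328282713890076 tilt [ 0.0005 -0.0114 -0.9999]
fence px shift [-1.2727 -0.5455] 0.8314372897148132
px per 4mm [-1.6869 -0.3033]
```

View pics/side5.png

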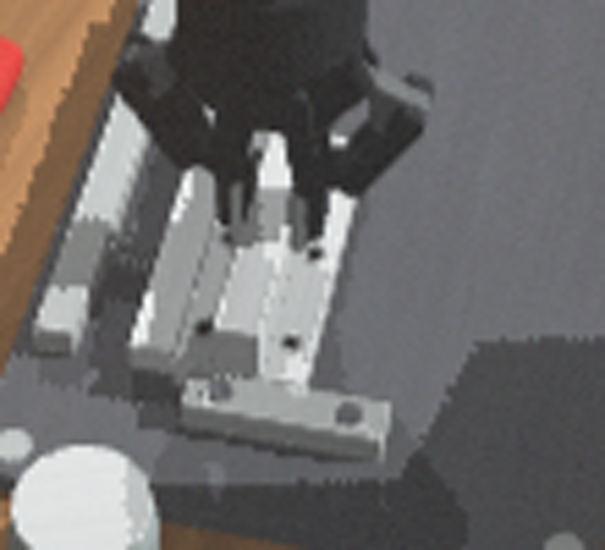

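The side crop shows the guide's side lying along the fence face with no gap. The fence's near end (crop 135,350) is shifted about 1.3 px, which is 3 to 4 mm, and the guide's end is hard on the stop (crop 250,380). Force, travel and image all agree on about 9 to 10 N at the fence. I hold.

```bash
for i in 1 2 3 4; do python3 -m pendant '[{"claw":-1,"tx":0,"ty":0,"tz":0,"twist":0},{"claw":-1,"tx":0,"ty":0,"tz":0,"twist":0},{"claw":-1,"tx":0,"ty":0,"tz":0,"twist":0},{"claw":-1,"tx":0,"ty":0,"tz":0,"twist":0},{"claw":-1,"tx":0,"ty":0,"tz":0,"twist":0},{"claw":-1,"tx":0,"ty":0,"tz":0,"twist":0},{"claw":-1,"tx":0,"ty":0,"tz":0,"twist":0},{"claw":-1,"tx":0,"ty":0,"tz":0,"twist":0},{"claw":-1,"tx":0,"ty":0,"tz":0,"twist":0},{"claw":-1,"tx":0,"ty":0,"tz":0,"twist":0}]' >/dev/null; done
python3 st.py
```

```text
t 17.1833 tcp [0.5495 0.0474 0.0568] jig [[31.5961 50.51  ]] heady 14.21605100001727 F [-13.626  -15.2925   2.725 ] Fjig [-16.955  -11.4916] M [-2.5067  2.5576  0.063 ] w 0.018802350048326578 gf 60.326396226882935 tilt [ 0.0005 -0.0114 -0.9999]
```

Steady for over 3 s, so I hand it in.

```bash
python3 -c "
from bench import close_job
print(close_job())"
```

```text
the job is handed in; nothing more can be done
None
```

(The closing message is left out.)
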